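# Take the heat sink out of the vise and present its mounting face

## Robot

A 7-joint arm with a two-finger parallel gripper is mounted at the origin on a cart in front of the work surface, level with it; the furniture and walls round the work are solid. World frame = base frame: x ahead of the robot, y to its left, z up, the work surface at z = 0. Lengths are in m, angles in rad, forces in N, time in s.
With the tool pointing down it reaches from about 0.425 to 0.875 m from the base axis. Payload 8.4 kg.
Tool frame: the origin (TCP) lies at the very end of the fingers, on their centre line; the grasp point (between the pads) lies 19 mm behind it (env.pinch_z is the distance from the TCP to the grasp point, in m); z points along the fingers, y is the line along which they close (so a half turn about z gives the same grasp; the last joint's range is limited). The gripper opens to 85 mm and grips with 20 to 120 N. Pads are 22 mm wide; open, the fingers measure 114 mm over their backs; the gripper's body (76 mm by 85 mm) begins 54 mm behind the grasp point. The pads swing forward as they close: fully open they stand 13 mm farther back than shut.
Start: joints at [-1.442, 0.333, 0.04, 1.465, -0.013, 1.343, -0.059], TCP at [0.147, 0.633, 0.231] pointing down, gripper open.
Joint ranges: [-2.58, 2.58], [-0.38, 2.09], [-1.3, 1.39], [0.25, 2.4], [-1.5, 4.64], [0.08, 2.09], [-2.65, 2.65]. Speed limits (rad/s): [2.22, 2.22, 2.79, 2.79, 3.14, 3.14, 3.14].

## Interface

Orientations are given as a rotation vector (axis times angle).
In Python, from rig import env gives the robot as it stands.
- The arm moves only by the shell command python3 -m inch 'ROWS'. ROWS is JSON, a list of rows, each an object of numbers: "grip": the opening, from -1 (shut) to 1 (fully open); "dx", "dy", "dz": the shift along the tool's x, y, z in m; "twist": the turn about the tool's z in rad. A call has 1 to 10 rows; each row is the pose to reach, as a shift and turn from the pose commanded when the call began, along the tool's axes at that moment; what a row does not reach only later rows make up. A row lasts 1/8 s, in which the tool goes at most 62.5 mm and 10.7 degrees, less where a joint would pass 70% of its speed; a pose out of reach is approached as far as the arm can. A call with a gripper value outside its range is refused whole. The fingers move at their own pace and stop on an object; the grip force is fixed at half the most. Time passes only in rows, so rows that repeat a pose let the fingers close. It gives the time, the measured TCP pose, the force, the opening and the grip force at its end, in the units of the state.
- env.get_obs(): the state, without advancing time (a new reading comes with each control period).
- env.get_image(name): name is "scene" or "top"; returns a dict with "frame" (420x560x3 uint8, red, green, blue), "camera_matrix" (3x3 intrinsics, pixels), "D" ([k1, k2, p1, p2, k3] as OpenCV has them; the pictures are not rectified), "camera_from_world" (4x4, takes a point from world to camera coordinates). Camera axes: x right, y up, looking along -z (the intrinsics and any distortion apply to the point x, -y, -z); pixel columns grow to the right and rows downward; lengths in m; the calibration is good to about 2 mm. A picture is of the moment at which its call begins. There is no depth.
- env.close_job(): hands the job in; it is judged then, once.
The state is a dict: "t": time; "joint_positions": joint angles; "qvel": joint speeds; "joint_efforts": joint torques, N m; "eef_pos": TCP position; "tool_rot": TCP orientation; "wrist_force": force on the tool from outside, world axes, zero at the start; "torque": the same for the moment, N m; "width": finger opening in m; "grip_force": force on a finger pad.
Only numpy, scipy, OpenCV 4.12 (cv2) and the standard library are available. Lean on these libraries where they do the work, as an engineer would, in place of code of your own. Each camera call takes 0.05 s, during which the arm holds its last target. There are 200 camera calls.

## Task

Slide the vise's movable jaw (the one with the red grip) wide open while the heat sink stays standing in the vise, then grip the heat sink and draw it up out of the vise. Turn it so that its smooth, flat mounting face (the side without fins) looks obliquely upward, about 45 degrees above the horizontal, and keep it there about 25 cm above the bench for inspection. Finish while still holding it still in the gripper, leave the jaw open, and do not disturb the dish, the cutter or the tape roll.

Things in the scene. Friction and masses are not known exactly. Their poses are not given: they have to be found in the camera images.
- vise: small blue bench vise fixed to the bench. Origin: on the bench surface under the middle of the slot between the shut jaws; x points from the movable to the fixed jaw (roughly away from the robot), y along the jaw faces, z up. Base plate 12 mm thick, x = -145 to +55 mm, y = -48 to +48 mm. The part stands on a steel rail, top 16 mm above the bench.
- fixed_jaw (a point): top centre of the fixed jaw, 45 mm above the bench; this jaw spans x = +13 to +41 mm in the vise frame and is 84 mm wide in y. The point's axes are the vise's.
- vise_jaw (a joint): opening of the movable jaw in m: 0 shut on the heat sink (as at the start), 0.040 at its stop. It slides along the vise's -x (toward the robot), friction about 4 N, stays where it is left. Shut, the jaw spans x = -41 to -13 mm in the vise frame, 84 mm wide, top 45 mm above the bench, with a lower carriage (top 33 mm) behind it to x = -79 mm.
- jaw_grip (a point): centre of the red block by which the movable jaw is pulled: 26 mm along the vise's x, 20 mm along y, 32 mm high, centre 60 mm above the bench; jaw shut, it is 62 mm from the vise origin along -x. A 16 mm round stem joins it to the carriage below. Moves with the jaw; axes as the vise's.
- heat_sink: finned metal heat sink, 60 x 50 x 25 mm, about 0.12 kg. Origin: centre of the flat mounting face. Own x: along the 60 mm length and the fins (up in the vise); y: along the 50 mm width; z: from the mounting face to the fin tips (at z = +25 mm). In the vise the mounting face bears on the fixed jaw, the fins face the movable jaw; it stands on its 50 x 25 mm end, loose once the jaw opens.
- sink_top (a point): centre of the heat sink's upper end as it stands in the vise: own x = +30, y = 0, z = +12.5 mm; at the start 76 mm above the bench, so 31 mm stand out above the jaws, where it can be gripped across its 25 mm depth (mounting face and fin tips). Axes are the heat sink's.
- screw_dish: bystander: round light screw dish, 73 mm across, 23 mm high; origin at the centre of its underside; leave alone
- flush_cutter: bystander: red-handled flush cutter lying flat, 146 x 55 x 12 mm, origin at the centre of its underside; leave alone
- kapton_roll: bystander: amber tape roll lying flat, 73 mm across, 19 mm high, origin at the centre of its underside; leave alone
Things that resemble listed ones, but are neither listed nor needed, are in the scene too. Leave any blue or turquoise look-alike of the heat_sink alone.

How it is judged:
By the outcome, as a careful person would: the job done as asked, in the order asked, and still so for the second after the job is handed in, while the arm keeps its last pose, push and grip.
It also fails if it takes over 42 s, if anything falls off the work surface, if the arm or the gripper's body presses on something with over 40 N, if the wrist force passes 120 N, or if a joint passes its speed limit or range.

## Working session

There is one attempt and no reset: what is moved stays moved. The work goes in short steps, Python scripts to look and compute and a shell command to move; the robot and the scene stay as the last step left them, time stands still between calls to the robot, and variables do not carry over. Pictures are saved under pics/ and viewed, at most 10 in all, crops included, and the job is handed in when it is done.

```bash
ls; mkdir -p pics; python3 - <<'E'
from rig import env
import cv2,numpy as np
o=env.get_obs()
for k in o: print(k,np.round(o[k],3))
print(env.pinch_z)
for n in("scene","top"):
    d=env.get_image(n); cv2.imwrite(f"pics/{n}0.png",d["frame"][:,:,::-1]); np.savez(f"{n}0.npz",**d)
    print(n,np.round(d["camera_matrix"],1).tolist(),d["D"],np.round(d["camera_from_world"],3).tolist())
E
```

```text
pics
t 0.0
joint_positions [-1.442  0.334  0.04   1.466 -0.013  1.343 -0.058]
qvel [-0.     0.001 -0.    -0.001  0.002 -0.    -0.   ]
joint_efforts [ 1.0000e-03 -6.5853e+01  1.3660e+00 -4.0557e+01  1.7000e-02  1.2000e-02
 -0.0000e+00]
eef_pos [0.147 0.633 0.23 ]
tool_rot [-3.570e-01 -3.121e+00  3.000e-03]
wrist_force [-0.799  0.615  0.485]
torque [ 0.045 -0.021 -0.021]
grip_force 0.0
width 0.085
0.0187
scene [[494.5, 0.0, 276.2], [0.0, 494.5, 208.8], [0.0, 0.0, 1.0]] [-0.04905185  0.          0.          0.          0.        ] [[0.7, -0.714, -0.003, -0.434], [0.529, 0.516, 0.674, -0.345], [-0.48, -0.473, 0.739, -1.073], [0.0, 0.0, 0.0, 1.0]]
top [[452.2, 0.0, 284.9], [0.0, 452.2, 209.0], [0.0, 0.0, 1.0]] [-0.01688579  0.          0.          0.          0.        ] [[-0.012, -1.0, 0.017, -0.043], [0.993, -0.009, 0.12, -0.558], [-0.12, 0.019, 0.993, -1.254], [0.0, 0.0, 0.0, 1.0]]
```

View pics/scene0.png

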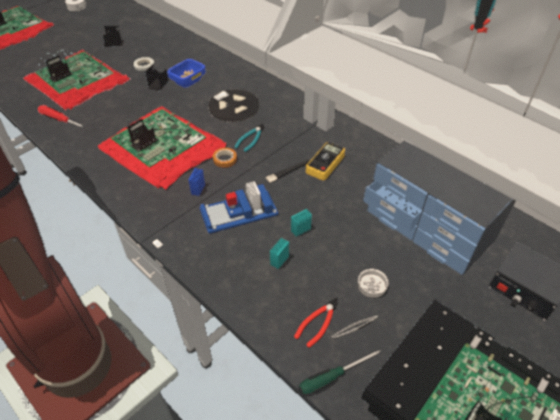

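View pics/top0.png

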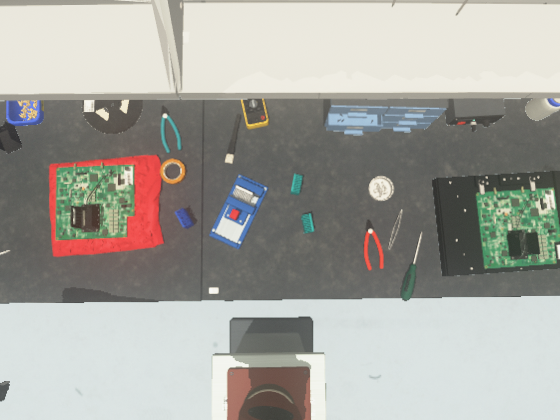

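Scene view: vise at about (238,208), with the grey heat sink at (253,195) and the red grip at (232,200). Top view: vise at (238,212), grey sink at (243,195), red grip at (235,214).

Heat-sink candidates in the top view are the grey one in the vise (243,195), turquoise at (297,184) and (308,222), dark blue at (184,218), and black ones on the boards at (85,217) and (523,243). Only the grey one stands in the vise, so I'll confirm it in an enlarged crop.

```bash
cat > h.py <<'E'
import numpy as np,cv2
from rig import env
def load(n,k): return dict(np.load(f"{n}{k}.npz"))
def snap(n,k):
    d=env.get_image(n); np.savez(f"{n}{k}.npz",**d); return d
def ray(d,uv):
    p=cv2.undistortPoints(np.array(uv,float).reshape(-1,1,2),d["camera_matrix"],d["D"]).reshape(-1,2)
    R=d["camera_from_world"][:3,:3];t=d["camera_from_world"][:3,3]
    return -R.T@t, np.c_[p[:,0],-p[:,1],-np.ones(len(p))]@R
def onplane(d,uv,z):
    c,v=ray(d,uv); return c+v*((z-c[2])/v[:,2])[:,None]
def proj(d,P):
    M=d["camera_from_world"];c=np.atleast_2d(P)@M[:3,:3].T+M[:3,3]
    return cv2.projectPoints(c*[1,-1,-1],np.zeros(3),np.zeros(3),d["camera_matrix"],d["D"])[0].reshape(-1,2)
E
python3 - <<'E'
from h import *
a=load("scene",0)["frame"][165:245,185:320];b=load("top",0)["frame"][160:260,190:325]
f=lambda i,s:cv2.resize(i[:,:,::-1],None,fx=s,fy=s,interpolation=cv2.INTER_CUBIC)
A=f(a,2.9);B=f(b,2.9)
A=f(a,5)[:, :];B=f(b,5)
A=cv2.resize(A,(400,237));
cv2.imwrite("pics/crop.png",np.hstack([cv2.resize(f(load("top",0)["frame"][170:255,200:275],5),(375,425)),cv2.resize(f(load("scene",0)["frame"][170:240,195:280],5),(425,350))[:,:] if 0 else np.vstack([f(load("scene",0)["frame"][170:240,195:280],5),np.zeros((75,425,3),np.uint8)])]))
d=load("top",0)
hsv=cv2.cvtColor(d["frame"],cv2.COLOR_RGB2HSV)
blue=cv2.inRange(hsv,(100,120,60),(125,255,255));blue[:, :205]=0;blue[:,275:]=0;blue[:160]=0;blue[260:]=0
red=cv2.inRange(hsv,(0,140,90),(8,255,255))|cv2.inRange(hsv,(172,140,90),(180,255,255));red[:,:205]=0;red[:,275:]=0
pts=cv2.findNonZero(blue); r=cv2.minAreaRect(pts);box=cv2.boxPoints(r)
print(r,box); print(np.round(onplane(d,box,.012),4))
m=cv2.moments(red,True);rc=(m["m10"]/m["m00"],m["m01"]/m["m00"]);print(m["m00"],rc,onplane(d,rc,.076))
E
```

```text
((238.33090209960938, 210.9398193359375), (32.446590423583984, 68.18106079101562), 25.60218620300293) [[208.96927 234.67279]
 [238.43167 173.18604]
 [267.69254 187.20685]
 [238.23013 248.6936 ]]
[[4.877e-01 1.696e-01 1.200e-02]
 [6.665e-01 8.530e-02 1.200e-02]
 [6.243e-01 1.000e-04 1.200e-02]
 [4.467e-01 8.570e-02 1.200e-02]]
72.0 (236.5, 205.93055555555554) [[0.5619018  0.08508509 0.076     ]]
```

View pics/crop.png

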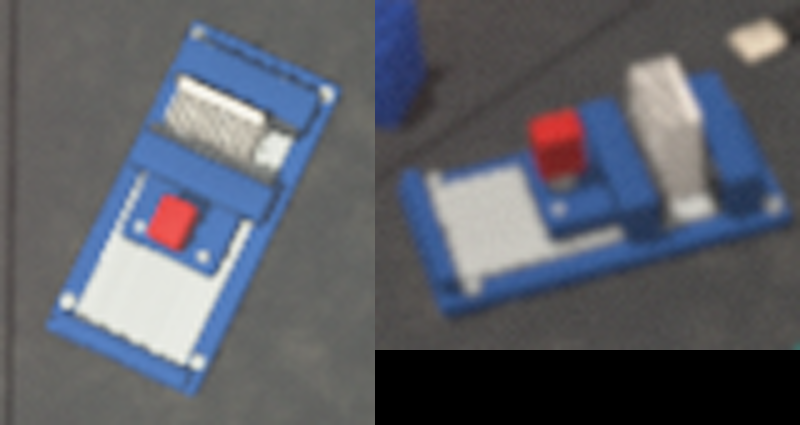

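The crop confirms it: the grey finned sink stands in the blue vise, with its plate toward the fixed jaw and its fins toward the red-grip jaw. The tool stays vertical, since only shift and twist are possible. So I'll grip the sink across its 50 mm width and pivot it in the pads against the fixed jaw's outer edge. First I'll refine the poses.

```bash
cat >> h.py <<'E'
def redc(d,win):
    hsv=cv2.cvtColor(d["frame"],cv2.COLOR_RGB2HSV);y0,y1,x0,x1=win
    m=cv2.inRange(hsv,(0,140,90),(9,255,255))|cv2.inRange(hsv,(170,140,90),(180,255,255))
    k=np.zeros_like(m);k[y0:y1,x0:x1]=1;M=cv2.moments(m*k,True);return np.array([M["m10"],M["m01"]])/M["m00"],M["m00"]/255 if M["m00"]>1e4 else M["m00"]
def tri(d1,u1,d2,u2):
    A=[];b=[]
    for d,u in((d1,u1),(d2,u2)):
        c,v=ray(d,[u]);v=v[0]/np.linalg.norm(v[0]);P=np.eye(3)-np.outer(v,v);A.append(P);b.append(P@c)
    x,r,*_=np.linalg.lstsq(np.vstack(A),np.hstack(b),rcond=None);return x,r**.5
E
python3 - <<'E'
from h import *
from scipy.spatial.transform import Rotation as Ro
T=load("top",0);S=load("scene",0)
C=lambda L:np.array(L)/5+[200,170]-.4
D=lambda L:np.array(L)/5+[195,170]-.4
D2=lambda L:(np.array(L)-[375,0])/5+[195,170]-.4
b=onplane(T,C([(192,24),(340,90),(195,394),(47,324)]),.012);print("base",b.round(4).tolist(),b.mean(0))
for i,j in((3,0),(2,1),(1,0),(2,3)):
    v=b[j]-b[i];print(np.degrees(np.arctan2(v[1],v[0])).round(1),np.linalg.norm(v).round(4))
b2=onplane(S,D2([(405,175),(790,215),(447,312)]),.012);print("base scene",b2.round(4).tolist())
t,n=redc(T,(195,230,215,255));s,n2=redc(S,(185,210,220,245));print(t,n,s,n2,"grip",tri(T,t,S,s))
print("sink top plate edge top view",onplane(T,C([(180,76),(270,120)]),.076).round(4).tolist())
print("sink top scene corners",onplane(S,D2([(628,65),(678,57),(700,120),(655,130)]),.076).round(4).tolist())
print("fixed jaw top view far corners?",onplane(T,C([(160,128)]),.045))
R=Ro.from_rotvec(env.get_obs()["tool_rot"]).as_matrix();print(R.round(3))
E
```

```text
base [[0.6629, 0.0865, 0.012], [0.6231, 0.0004, 0.012], [0.4475, 0.0846, 0.012], [0.4885, 0.1695, 0.012]] [0.55550057 0.08528031 0.012     ]
-25.4 0.1932
-25.6 0.1947
65.2 0.0949
64.2 0.0943
base scene [[0.4928, 0.171, 0.012], [0.6216, -0.0042, 0.012], [0.4445, 0.0781, 0.012]]
[234.12121212 214.03030303] 66.0 [230.96330275 197.96330275] 109.0 grip (array([0.54135208, 0.09315648, 0.05943154]), array([3.47803309e-05]))
sink top plate edge top view [[0.6209, 0.0876, 0.076], [0.5958, 0.038, 0.076]]
sink top scene corners [[0.5975, 0.0958, 0.076], [0.6209, 0.0808, 0.076], [0.5958, 0.0377, 0.076], [0.5739, 0.0496, 0.076]]
fixed jaw top view far corners? [[0.59662433 0.101723   0.045     ]]
[[-0.974  0.226 -0.   ]
 [ 0.226  0.974 -0.001]
 [-0.    -0.001 -1.   ]]
```

```bash
python3 -m inch '[{"grip":1,"dx":-0.04,"dy":-0.035,"twist":0.05},{"grip":1,"dx":-0.08,"dy":-0.07,"twist":0.1},{"grip":1,"dx":-0.12,"dy":-0.105,"twist":0.15},{"grip":1,"dx":-0.16,"dy":-0.14,"twist":0.2},{"grip":1,"dx":-0.2,"dy":-0.175,"twist":0.217},{"grip":1,"dx":-0.24,"dy":-0.21,"twist":0.217},{"grip":1,"dx":-0.28,"dy":-0.245,"twist":0.217},{"grip":1,"dx":-0.32,"dy":-0.28,"twist":0.217},{"grip":1,"dx":-0.36,"dy":-0.312,"twist":0.217},{"grip":1,"dx":-0.4,"dy":-0.345,"twist":0.217}]'
```

```text
validation failed for argument at $[0]...
```

```bash
python3 -m inch '[{"grip":1,"dx":-0.04,"dy":-0.035,"dz":0,"twist":0.05},{"grip":1,"dx":-0.08,"dy":-0.07,"dz":0,"twist":0.1},{"grip":1,"dx":-0.12,"dy":-0.105,"dz":0,"twist":0.15},{"grip":1,"dx":-0.16,"dy":-0.14,"dz":0,"twist":0.2},{"grip":1,"dx":-0.2,"dy":-0.175,"dz":0,"twist":0.217},{"grip":1,"dx":-0.24,"dy":-0.21,"dz":0,"twist":0.217},{"grip":1,"dx":-0.28,"dy":-0.245,"dz":0,"twist":0.217},{"grip":1,"dx":-0.32,"dy":-0.28,"dz":0,"twist":0.217},{"grip":1,"dx":-0.36,"dy":-0.312,"dz":0,"twist":0.217},{"grip":1,"dx":-0.4,"dy":-0.345,"dz":0,"twist":0.217}]'
```

```text
t: 1.35
eef_pos: [0.4592, 0.2053, 0.2312]
tool_rot: [-0.693, -3.064, -0.0]
wrist_force: [1.0, 0.3, 0.3]
width: 0.0856
grip_force: 0.0
```

```bash
cat >> h.py <<'E'
from scipy.spatial.transform import Rotation as Ro
YAW=np.radians(-25.5);U=np.array([np.cos(YAW),np.sin(YAW),0]);W=np.array([-U[1],U[0],0]);O=np.array([.597,.0662,0])
def where(target=None):
    o=env.get_obs();R=Ro.from_rotvec(o["tool_rot"]).as_matrix();p=np.array(o["eef_pos"])
    print("t",o["t"],"tcp",p.round(4),"vise",np.round([(p-O)@U,(p-O)@W,p[2]],4),"zaxis",R[:,2].round(3),"yang",np.degrees(np.arctan2(R[1,1],R[0,1])).round(2),"w",round(o["width"],4),"F",np.round(o["wrist_force"],1),"g",o["grip_force"])
    if target is not None:
        q=O+target[0]*U+target[1]*W+[0,0,target[2]];print("tool delta",(R.T@(q-p)).round(4))
E
python3 -c "
from h import *
where((-.062,0,.12))"
```

```text
t 1.35 tcp [0.4592 0.2053 0.2312] vise [-0.1843  0.0662  0.2312] zaxis [-0.  0. -1.] yang 64.52 w 0.0856 F [1.  0.3 0.3] g 0.0
tool delta [-0.1223 -0.0662  0.1112]
```

```bash
python3 -m inch '[{"grip":1,"dx":-0.04,"dy":-0.022,"dz":0,"twist":0},{"grip":1,"dx":-0.08,"dy":-0.044,"dz":0.02,"twist":0},{"grip":1,"dx":-0.122,"dy":-0.066,"dz":0.05,"twist":0},{"grip":1,"dx":-0.122,"dy":-0.066,"dz":0.08,"twist":0},{"grip":1,"dx":-0.122,"dy":-0.066,"dz":0.11,"twist":0},{"grip":1,"dx":-0.122,"dy":-0.066,"dz":0.11,"twist":0}]'; python3 -c "
from h import *
where((-.062,0,.046))
d=snap('scene',1);a=cv2.resize(d['frame'][120:250,160:320,::-1],None,fx=4,fy=4,interpolation=cv2.INTER_CUBIC);cv2.imwrite('pics/s1.png',a)"
```

```text
t: 2.1
eef_pos: [0.5385, 0.0942, 0.1193]
tool_rot: [-0.692, -3.06, 0.005]
wrist_force: [0.6, -0.9, 0.1]
width: 0.085
grip_force: 0.0
t 2.1 tcp [0.5385 0.0942 0.1193] vise [-6.480e-02  1.000e-04  1.193e-01] zaxis [-0.004 -0.002 -1.   ] yang 64.5 w 0.085 F [ 0.6 -0.9  0.1] g 0.0
tool delta [-0.003   0.0002  0.0733]
```

View pics/s1.png

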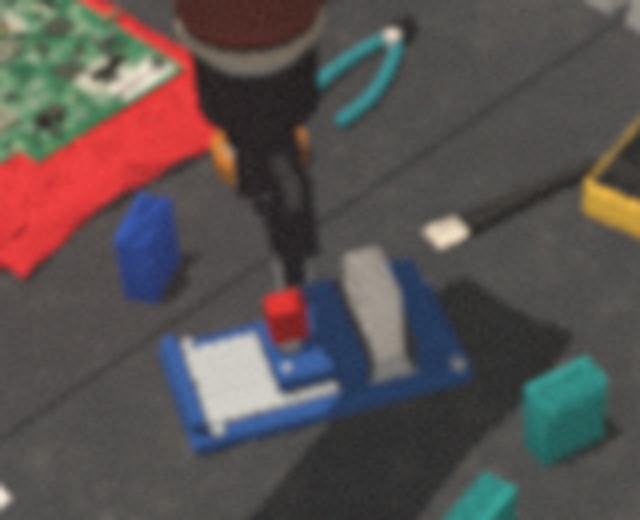

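The picture shows the open fingers straddling the red grip at (287,315) in the crop. Next I descend, grip the block and pull.

```bash
python3 -m inch '[{"grip":1,"dx":0,"dy":0,"dz":0.025,"twist":0},{"grip":1,"dx":0,"dy":0,"dz":0.05,"twist":0},{"grip":1,"dx":0,"dy":0,"dz":0.073,"twist":0},{"grip":1,"dx":0,"dy":0,"dz":0.073,"twist":0},{"grip":-1,"dx":0,"dy":0,"dz":0.073,"twist":0},{"grip":-1,"dx":0,"dy":0,"dz":0.073,"twist":0},{"grip":-1,"dx":0,"dy":0,"dz":0.073,"twist":0},{"grip":-1,"dx":0,"dy":0,"dz":0.073,"twist":0},{"grip":-1,"dx":0,"dy":0,"dz":0.073,"twist":0},{"grip":-1,"dx":0,"dy":0,"dz":0.073,"twist":0}]'; python3 -c "
from h import *
where((-.102,0,.046))"
```

```text
t: 3.4
eef_pos: [0.539, 0.0912, 0.049]
tool_rot: [-0.697, -3.061, 0.005]
wrist_force: [-10.5, -10.7, 16.4]
width: 0.019
grip_force: 59.7
t 3.4 tcp [0.539  0.0912 0.049 ] vise [-0.0631 -0.0024  0.049 ] zaxis [-0.003 -0.003 -1.   ] yang 64.36 w 0.019 F [-10.5 -10.7  16.4] g 59.65671479701996
tool delta [0.0389 0.0023 0.003 ]
```

```bash
python3 -m inch '[{"grip":-1,"dx":0.006,"dy":-0.002,"dz":-0.002,"twist":0},{"grip":-1,"dx":0.012,"dy":-0.002,"dz":-0.003,"twist":0},{"grip":-1,"dx":0.018,"dy":-0.002,"dz":-0.003,"twist":0},{"grip":-1,"dx":0.024,"dy":-0.002,"dz":-0.003,"twist":0},{"grip":-1,"dx":0.030,"dy":-0.002,"dz":-0.003,"twist":0},{"grip":-1,"dx":0.036,"dy":-0.002,"dz":-0.003,"twist":0},{"grip":-1,"dx":0.041,"dy":-0.002,"dz":-0.003,"twist":0},{"grip":-1,"dx":0.043,"dy":-0.002,"dz":-0.003,"twist":0},{"grip":-1,"dx":0.043,"dy":-0.002,"dz":-0.003,"twist":0}]'; python3 -c "
from h import *
where((-.102,0,.046))"
```

```text
t: 4.53
eef_pos: [0.5029, 0.1084, 0.0494]
tool_rot: [0.695, 3.057, -0.005]
wrist_force: [29.3, -7.3, -50.2]
width: 0.0189
grip_force: 60.9
t 4.525 tcp [0.5029 0.1084 0.0494] vise [-0.1031 -0.0024  0.0494] zaxis [ 0.006 -0.005 -1.   ] yang 64.4 w 0.0189 F [ 29.3  -7.3 -50.2] g 60.94560205936432
tool delta [-0.001   0.0024  0.0034]
```

```bash
python3 -m inch '[{"grip":-1,"dx":-0.001,"dy":0,"dz":0.002,"twist":0},{"grip":0.3,"dx":-0.001,"dy":0,"dz":0.002,"twist":0},{"grip":1,"dx":-0.001,"dy":0,"dz":0.002,"twist":0},{"grip":1,"dx":-0.001,"dy":0,"dz":0.002,"twist":0},{"grip":1,"dx":-0.001,"dy":0,"dz":0.002,"twist":0},{"grip":1,"dx":-0.001,"dy":0,"dz":-0.03,"twist":0},{"grip":1,"dx":-0.001,"dy":0,"dz":-0.07,"twist":0},{"grip":1,"dx":-0.001,"dy":0,"dz":-0.07,"twist":0}]'; python3 - <<'E'
from h import *
where((0,.001,.12))
S=snap("scene",2);T=snap("top",2)
s,n=redc(S,(190,215,205,245));t,n2=redc(T,(195,240,205,255));print(s,n,t,n2)
try:
    g,r=tri(T,t,S,s);print(g,r,(g-O)@U,(g-O)@W)
except Exception as e:print(e)
f=lambda i:cv2.resize(i[:,:,::-1],(400,350),interpolation=cv2.INTER_CUBIC)
cv2.imwrite("pics/s2.png",np.hstack([f(S["frame"][165:240,190:276]),f(T["frame"][165:255,190:293])]))
E
```

```text
t: 5.52
eef_pos: [0.5034, 0.1117, 0.1242]
tool_rot: [0.692, 3.06, 0.006]
wrist_force: [-0.6, 0.4, -0.4]
width: 0.0851
grip_force: 0.0
t 5.525 tcp [0.5034 0.1117 0.1242] vise [-0.1041  0.0007  0.1242] zaxis [ 0.005  0.003 -1.   ] yang 64.52 w 0.0851 F [-0.6  0.4 -0.4] g 0.0
tool delta [-0.1041  0.0002  0.0045]
[216.67567568 201.85585586] 111.0 [nan nan] 0.0
SVD did not converge in Linear Least Squares
 ** On entry to DLASCL parameter number  4 had an illegal value
 ** On entry to DLASCL parameter number  4 had an illegal valueh.py:18: RuntimeWarning: invalid value encountered in divide
  k=np.zeros_like(m);k[y0:y1,x0:x1]=1;M=cv2.moments(m*k,True);return np.array([M["m10"],M["m01"]])/M["m00"],M["m00"]/255 if M["m00"]>1e4 else M["m00"]
```

View pics/s2.png

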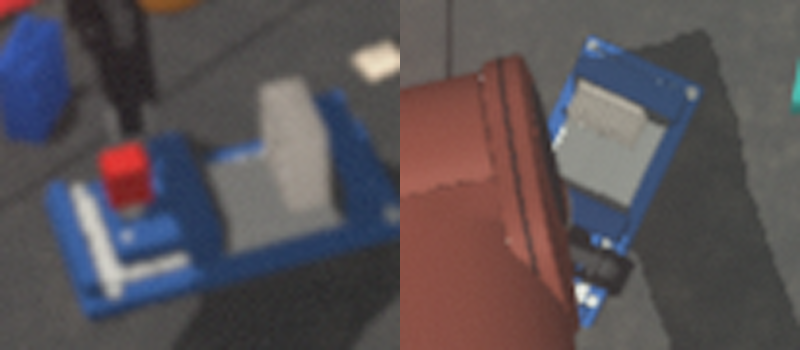

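Scene crop: the jaw is at its stop, with the red grip at (125,175), and the sink still stands at (300,140). Now I move over the sink.

```bash
python3 -c "
from h import *
S=load('scene',2)
for x in(-.062,-.1,-.102):print(x,proj(S,O+x*U+[0,0,.06]).round(2))"
python3 -m inch '[{"grip":1,"dx":-0.03,"dy":0,"dz":0,"twist":0},{"grip":1,"dx":-0.07,"dy":0,"dz":0,"twist":0},{"grip":1,"dx":-0.104,"dy":0,"dz":0,"twist":0},{"grip":1,"dx":-0.104,"dy":0,"dz":0,"twist":0},{"grip":1,"dx":-0.104,"dy":0,"dz":0.03,"twist":0},{"grip":1,"dx":-0.104,"dy":0,"dz":0.06,"twist":0},{"grip":1,"dx":-0.104,"dy":0,"dz":0.079,"twist":0},{"grip":1,"dx":-0.104,"dy":0,"dz":0.079,"twist":0}]'; python3 - <<'E'
from h import *
where((0,.001,.045))
S=snap("scene",3)
cv2.imwrite("pics/s3.png",cv2.resize(S["frame"][140:240,190:320,::-1],None,fx=5,fy=5,interpolation=cv2.INTER_CUBIC))
E
```

```text
-0.062 [[230.94 197.93]]
-0.1 [[217.33 201.48]]
-0.102 [[216.61 201.67]]
t: 6.62
eef_pos: [0.5938, 0.0663, 0.0407]
tool_rot: [-0.692, -3.061, 0.002]
wrist_force: [0.4, 0.4, 0.1]
width: 0.0852
grip_force: 0.0
t 6.625 tcp [0.5938 0.0663 0.0407] vise [-0.0029 -0.0013  0.0407] zaxis [-0.003 -0.001 -1.   ] yang 64.53 w 0.0852 F [0.4 0.4 0.1] g 0.0
tool delta [-0.0029  0.0023 -0.0043]
```

View pics/s3.png

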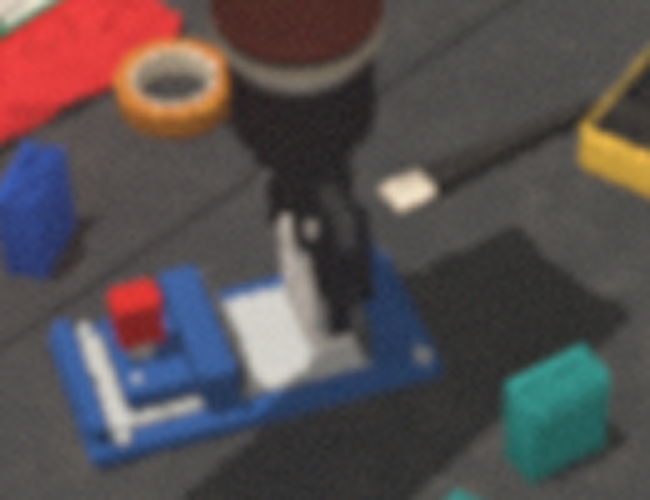

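The jaw is fully open and still seen there (grip at (135,310) in the crop), and the fingers straddle the standing sink at (320,280). Now I centre, close and lift.

```bash
python3 -m inch '[{"grip":1,"dx":-0.003,"dy":0.002,"dz":-0.004,"twist":0},{"grip":1,"dx":-0.003,"dy":0.002,"dz":-0.004,"twist":0},{"grip":-1,"dx":-0.003,"dy":0.002,"dz":-0.004,"twist":0},{"grip":-1,"dx":-0.003,"dy":0.002,"dz":-0.004,"twist":0},{"grip":-1,"dx":-0.003,"dy":0.002,"dz":-0.004,"twist":0},{"grip":-1,"dx":-0.003,"dy":0.002,"dz":-0.004,"twist":0},{"grip":-1,"dx":-0.003,"dy":0.002,"dz":-0.004,"twist":0}]'; python3 -c "
from h import *
where((0,.001,.045))"
```

```text
t: 7.55
eef_pos: [0.5992, 0.0666, 0.0468]
tool_rot: [0.693, 3.064, 0.0]
wrist_force: [-1.1, -0.0, 5.4]
width: 0.0483
grip_force: 61.9
t 7.55 tcp [0.5992 0.0666 0.0468] vise [0.0018 0.0013 0.0468] zaxis [ 0.001  0.    -1.   ] yang 64.5 w 0.0483 F [-1.1 -0.   5.4] g 61.89846910536289
tool delta [ 0.0019 -0.0003  0.0018]
```

```bash
python3 -m inch '[{"grip":-1,"dx":0,"dy":0,"dz":-0.015,"twist":0},{"grip":-1,"dx":0,"dy":0,"dz":-0.03,"twist":0},{"grip":-1,"dx":0,"dy":0,"dz":-0.045,"twist":0},{"grip":-1,"dx":0,"dy":0,"dz":-0.06,"twist":0},{"grip":-1,"dx":0,"dy":0,"dz":-0.07,"twist":0},{"grip":-1,"dx":-0.02,"dy":0,"dz":-0.07,"twist":0},{"grip":-1,"dx":-0.045,"dy":0,"dz":-0.07,"twist":0},{"grip":-1,"dx":-0.065,"dy":0,"dz":-0.07,"twist":0},{"grip":-1,"dx":-0.065,"dy":0,"dz":-0.07,"twist":0}]'; python3 - <<'E'
from h import *
where((.066,.001,.067))
S=snap("scene",4)
cv2.imwrite("pics/s4.png",cv2.resize(S["frame"][130:240,190:320,::-1],None,fx=5,fy=5,interpolation=cv2.INTER_CUBIC))
E
```

```text
t: 8.68
eef_pos: [0.6582, 0.0377, 0.1162]
tool_rot: [0.695, 3.064, -0.002]
wrist_force: [0.1, 0.3, -0.7]
width: 0.0483
grip_force: 62.3
t 8.675 tcp [0.6582 0.0377 0.1162] vise [0.0675 0.0006 0.1162] zaxis [-0.    -0.001 -1.   ] yang 64.44 w 0.0483 F [ 0.1  0.3 -0.7] g 62.254691049456596
tool delta [0.0015 0.0005 0.0492]
```

View pics/s4.png

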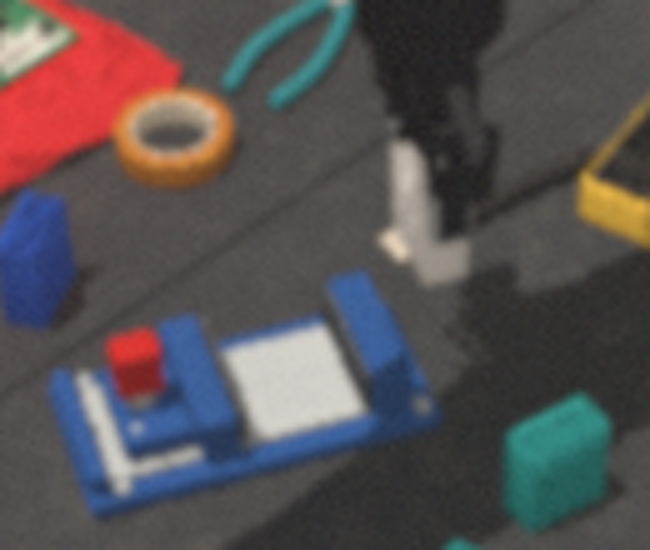

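The sink is held upright and clear of the vise, at (410,210) in the crop, and the fixed jaw is at (375,330). I go down beside the jaw's outer face, to just short of contact.

```bash
python3 -m inch '[{"grip":-1,"dx":0,"dy":0,"dz":0.025,"twist":0},{"grip":-1,"dx":0,"dy":0,"dz":0.05,"twist":0},{"grip":-1,"dx":0,"dy":0,"dz":0.05,"twist":0},{"grip":-1,"dx":0.006,"dy":0,"dz":0.05,"twist":0},{"grip":-1,"dx":0.011,"dy":0,"dz":0.05,"twist":0},{"grip":-1,"dx":0.013,"dy":0,"dz":0.05,"twist":0},{"grip":-1,"dx":0.014,"dy":0,"dz":0.05,"twist":0}]'; python3 -c "
from h import *
where((.0555,.001,.066))"
```

```text
t: 9.6
eef_pos: [0.6467, 0.0445, 0.0678]
tool_rot: [0.692, 3.06, 0.001]
wrist_force: [6.1, -1.8, 1.0]
width: 0.0483
grip_force: 62.4
t 9.6 tcp [0.6467 0.0445 0.0678] vise [0.0542 0.0018 0.0678] zaxis [ 0.004 -0.    -1.   ] yang 64.5 w 0.0483 F [ 6.1 -1.8  1. ] g 62.401103004813194
tool delta [-0.0013 -0.0008  0.0018]
```

```bash
python3 -m inch '[{"grip":-1,"dx":0.001,"dy":0,"dz":0,"twist":0},{"grip":-1,"dx":0.002,"dy":0,"dz":0,"twist":0},{"grip":-1,"dx":0.002,"dy":0,"dz":0,"twist":0}]'; python3 -c "
from h import *
where()"; python3 -m inch '[{"grip":-1,"dx":0.001,"dy":0,"dz":0,"twist":0},{"grip":-1,"dx":0.002,"dy":0,"dz":-0.0005,"twist":0},{"grip":-1,"dx":0.002,"dy":0,"dz":-0.0005,"twist":0}]'; python3 -c "
from h import *
where()"
```

```text
t: 9.98
eef_pos: [0.646, 0.0448, 0.0681]
tool_rot: [0.693, 3.058, 0.001]
wrist_force: [8.0, -3.6, 0.3]
width: 0.0487
grip_force: 62.4
t 9.975 tcp [0.646  0.0448 0.0681] vise [0.0535 0.0018 0.0681] zaxis [ 0.006 -0.001 -1.   ] yang 64.48 w 0.0487 F [ 8.  -3.6  0.3] g 62.447663359344006
t: 10.35
eef_pos: [0.645, 0.0452, 0.0686]
tool_rot: [0.692, 3.056, 0.001]
wrist_force: [11.1, -4.1, -2.5]
width: 0.0483
grip_force: 62.6
t 10.35 tcp [0.645  0.0452 0.0686] vise [0.0523 0.0017 0.0686] zaxis [ 0.008 -0.001 -1.   ] yang 64.46 w 0.0483 F [11.1 -4.1 -2.5] g 62.55956366658211
```

```bash
python3 -m inch '[{"grip":-1,"dx":0.002,"dy":0,"dz":0,"twist":0},{"grip":-1,"dx":0.004,"dy":0,"dz":0,"twist":0},{"grip":-1,"dx":0.006,"dy":0,"dz":0,"twist":0},{"grip":-1,"dx":0.006,"dy":0,"dz":0,"twist":0}]'; python3 -c "
from h import *
where()"; python3 -m inch '[{"grip":-1,"dx":0.002,"dy":0,"dz":0,"twist":0},{"grip":-1,"dx":0.004,"dy":0,"dz":0,"twist":0},{"grip":-1,"dx":0.006,"dy":0,"dz":0,"twist":0},{"grip":-1,"dx":0.006,"dy":0,"dz":0,"twist":0}]'; python3 - <<'E'
from h import *
where()
S=snap("scene",5)
cv2.imwrite("pics/s5.png",cv2.resize(S["frame"][130:240,190:320,::-1],None,fx=5,fy=5,interpolation=cv2.INTER_CUBIC))
E
```

```text
t: 10.85
eef_pos: [0.64, 0.0474, 0.0695]
tool_rot: [0.693, 3.055, 0.001]
wrist_force: [10.1, -5.2, 3.6]
width: 0.0483
grip_force: 61.7
t 10.85 tcp [0.64   0.0474 0.0695] vise [0.0469 0.0016 0.0695] zaxis [ 0.009 -0.001 -1.   ] yang 64.44 w 0.0483 F [10.1 -5.2  3.6] g 61.72770872712135
t: 11.35
eef_pos: [0.6347, 0.0501, 0.0699]
tool_rot: [0.693, 3.055, 0.002]
wrist_force: [8.5, -4.2, 7.6]
width: 0.0484
grip_force: 60.8
t 11.35 tcp [0.6347 0.0501 0.0699] vise [0.041  0.0017 0.0699] zaxis [ 0.009 -0.001 -1.   ] yang 64.44 w 0.0484 F [ 8.5 -4.2  7.6] g 60.759030282497406
```

View pics/s5.png

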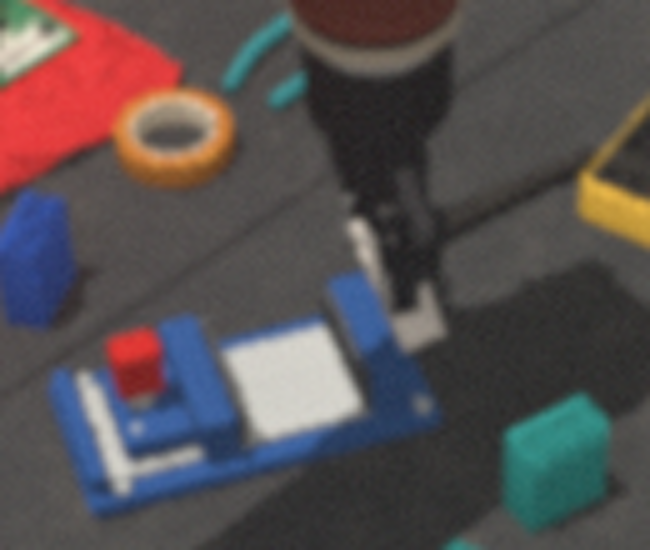

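The sink is tilting in the pads as planned, with its top leaning over the fixed jaw at (365,250) in the crop and about 10 N of force. I continue along the arc.

```bash
python3 -m inch '[{"grip":-1,"dx":0.002,"dy":0,"dz":0,"twist":0},{"grip":-1,"dx":0.005,"dy":0,"dz":0,"twist":0},{"grip":-1,"dx":0.008,"dy":0,"dz":0.0005,"twist":0},{"grip":-1,"dx":0.011,"dy":0,"dz":0.001,"twist":0},{"grip":-1,"dx":0.014,"dy":0,"dz":0.002,"twist":0},{"grip":-1,"dx":0.016,"dy":0,"dz":0.0025,"twist":0},{"grip":-1,"dx":0.018,"dy":0,"dz":0.003,"twist":0},{"grip":-1,"dx":0.018,"dy":0,"dz":0.003,"twist":0}]'; python3 - <<'E'
from h import *
where()
S=snap("scene",6)
cv2.imwrite("pics/s6.png",cv2.resize(S["frame"][150:230,220:310,::-1],None,fx=7,fy=7,interpolation=cv2.INTER_CUBIC))
E
```

```text
t: 12.4
eef_pos: [0.6184, 0.0581, 0.067]
tool_rot: [0.693, 3.055, 0.002]
wrist_force: [7.7, -4.4, 8.7]
width: 0.0481
grip_force: 60.7
t 12.4 tcp [0.6184 0.0581 0.067 ] vise [0.0228 0.0019 0.067 ] zaxis [ 0.009 -0.    -1.   ] yang 64.45 w 0.0481 F [ 7.7 -4.4  8.7] g 60.693089067935944
```

View pics/s6.png

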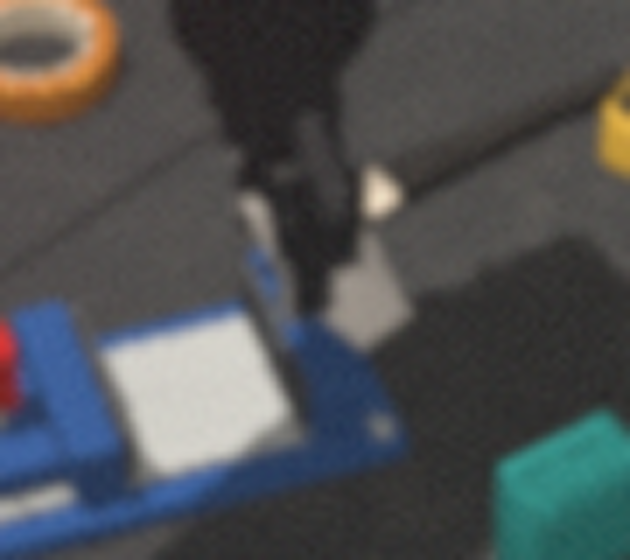

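```bash
python3 - <<'E'
from h import *
S=load("scene",6)
p=np.array([(370,352),(412,310),(375,235),(328,318)])/7+[220,150]-.43
c,v=ray(S,p)
for y in(-.023,):
    s=(y-(c-O)@W)/(v@W);X=c+v*s[:,None]-O
    q=np.c_[X@U,X[:,2]];print(q.round(4).tolist())
    for a,b in((0,1),(1,2),(0,3)):
        d=q[b]-q[a];print(a,b,np.linalg.norm(d).round(4),np.degrees(np.arctan2(d[1],d[0])).round(1))
E
```

```text
[[0.0484, 0.0349], [0.066, 0.0523], [0.0509, 0.0986], [0.0313, 0.0603]]
0 1 0.0248 44.8
1 2 0.0487 108.0
0 3 0.0306 123.9
```

```bash
python3 -m inch '[{"grip":-1,"dx":0,"dy":0,"dz":-0.01,"twist":0},{"grip":-1,"dx":0,"dy":0,"dz":-0.03,"twist":0},{"grip":-1,"dx":0,"dy":0,"dz":-0.055,"twist":0},{"grip":-1,"dx":0,"dy":0,"dz":-0.08,"twist":0},{"grip":-1,"dx":0,"dy":0,"dz":-0.105,"twist":0},{"grip":-1,"dx":0,"dy":0,"dz":-0.13,"twist":0},{"grip":-1,"dx":0,"dy":0,"dz":-0.155,"twist":0},{"grip":-1,"dx":0,"dy":0,"dz":-0.175,"twist":0},{"grip":-1,"dx":0,"dy":0,"dz":-0.18,"twist":0},{"grip":-1,"dx":0,"dy":0,"dz":-0.18,"twist":0}]'; python3 - <<'E'
from h import *
where()
S=snap("scene",7)
p=proj(S,np.array(env.get_obs()["eef_pos"]))[0].astype(int);print(p)
x0,y0=p[0]-40,p[1]-35;print(x0,y0)
cv2.imwrite("pics/s7.png",cv2.resize(S["frame"][y0:y0+70,x0:x0+90,::-1],None,fx=8,fy=8,interpolation=cv2.INTER_CUBIC))
E
```

```text
t: 13.7
eef_pos: [0.614, 0.0595, 0.2439]
tool_rot: [-0.693, -3.064, -0.0]
wrist_force: [-0.9, 0.2, -1.5]
width: 0.0482
grip_force: 61.9
t 13.7 tcp [0.614  0.0595 0.2439] vise [0.0182 0.0013 0.2439] zaxis [-0.  0. -1.] yang 64.52 w 0.0482 F [-0.9  0.2 -1.5] g 61.94218575954437
[256 138]
216 103
```

View pics/s7.png

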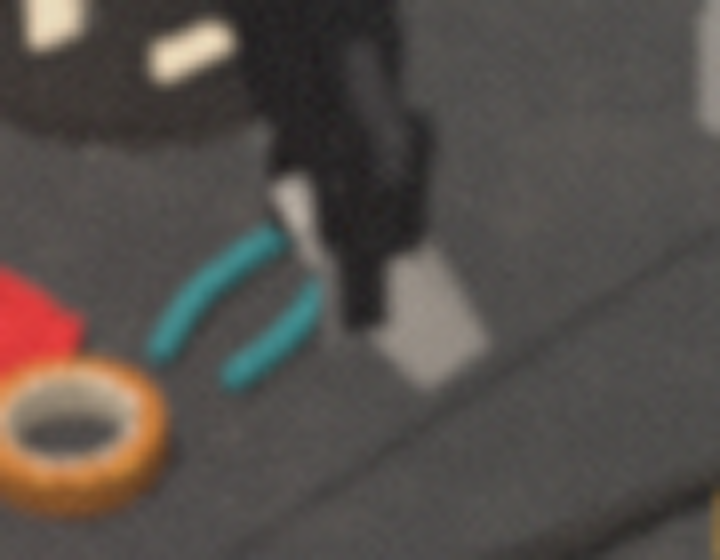

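Held aloft, the sink's side face shows as a tilted rectangle at about (435,320) in the crop, with bottom-end corners at (430,390) and (488,342) and a mounting edge up to (432,248). I'll measure the tilt from these.

```bash
python3 - <<'E'
from h import *
S=load("scene",7)
p=np.array([(430,390),(488,342),(432,248),(380,342)])/8+[216,103]-.44
def rep(p):
    c,v=ray(S,p);s=(-.0235-(c-O)@W)/(v@W);X=c+v*s[:,None]-O
    q=np.c_[X@U,X[:,2]];print(q.round(4).tolist())
    for a,b in((0,1),(1,2),(0,3)):
        d=q[b]-q[a];print(a,b,np.linalg.norm(d).round(4),np.degrees(np.arctan2(d[1],d[0])).round(1))
rep(p)
# subpixel: edge fits from gray threshold in upsampled crop
g=cv2.resize(cv2.cvtColor(S["frame"],cv2.COLOR_RGB2GRAY)[103:173,216:306],None,fx=8,fy=8,interpolation=cv2.INTER_CUBIC)
m=(g>105).astype(np.uint8)
n,l,st,_=cv2.connectedComponentsWithStats(m);k=l[340,440];print(st[k])
ct=max(cv2.findContours((l==k).astype(np.uint8),0,1)[0],key=cv2.contourArea)[:,0,:].astype(float)
def fit(a,b):
    a=np.array(a,float);b=np.array(b,float);d=(b-a)/np.linalg.norm(b-a);r=ct-a;t=r@d;e=np.abs(r[:,0]*d[1]-r[:,1]*d[0]);L=np.linalg.norm(b-a)
    s=ct[(t>.2*L)&(t<.8*L)&(e<8)];vx,vy,x,y=cv2.fitLine(s.astype(np.float32),cv2.DIST_HUBER,0,.01,.01).ravel();return len(s),np.array([[x-20*vx,y-20*vy],[x+20*vx,y+20*vy]])
for a,b in(((430,390),(488,342)),((488,342),(432,248)),((430,390),(380,342))):
    n,e=fit(a,b);c,v=ray(S,e/8+[216,103]-.44);s=(-.0235-(c-O)@W)/(v@W);X=c+v*s[:,None]-O;d=X[1]-X[0];print(n,np.degrees(np.arctan2(d[2],d@U)).round(1))
E
```

```text
[[0.0415, 0.2134], [0.0607, 0.2272], [0.0429, 0.2692], [0.0256, 0.2375]]
0 1 0.0236 35.6
1 2 0.0456 113.0
0 3 0.0288 123.4
[ 376  250  111  138 9675]
37 32.8
57 -67.4
32 -57.4
```

The longer baseline, from the pad centre to the sink's lower corner, gives about 38° of tilt. The edge fits alone read 33° and the arc travel 40°. So I go back down and push about 7° further along the same arc.

```bash
python3 -m inch '[{"grip":-1,"dx":-0.008,"dy":0,"dz":0.04,"twist":0},{"grip":-1,"dx":-0.009,"dy":0,"dz":0.08,"twist":0},{"grip":-1,"dx":-0.009,"dy":0,"dz":0.12,"twist":0},{"grip":-1,"dx":-0.009,"dy":0,"dz":0.15,"twist":0},{"grip":-1,"dx":-0.009,"dy":0,"dz":0.17,"twist":0},{"grip":-1,"dx":-0.009,"dy":0,"dz":0.18,"twist":0},{"grip":-1,"dx":-0.009,"dy":0,"dz":0.181,"twist":0}]'; python3 -c "
from h import *
where()"; python3 -m inch '[{"grip":-1,"dx":0.003,"dy":0,"dz":0,"twist":0},{"grip":-1,"dx":0.006,"dy":0,"dz":0,"twist":0},{"grip":-1,"dx":0.009,"dy":0,"dz":0,"twist":0},{"grip":-1,"dx":0.011,"dy":0,"dz":0.001,"twist":0},{"grip":-1,"dx":0.013,"dy":0,"dz":0.0015,"twist":0},{"grip":-1,"dx":0.0145,"dy":0,"dz":0.002,"twist":0},{"grip":-1,"dx":0.0145,"dy":0,"dz":0.002,"twist":0}]'; python3 -c "
from h import *
where()"
```

```text
t: 14.62
eef_pos: [0.6226, 0.0554, 0.0628]
tool_rot: [0.693, 3.064, -0.0]
wrist_force: [-0.3, 0.2, -0.7]
width: 0.0479
grip_force: 62.0
t 14.625 tcp [0.6226 0.0554 0.0628] vise [0.0277 0.0013 0.0628] zaxis [ 0. -0. -1.] yang 64.51 w 0.0479 F [-0.3  0.2 -0.7] g 62.0276015996933
t: 15.5
eef_pos: [0.6136, 0.0601, 0.0641]
tool_rot: [0.693, 3.054, 0.002]
wrist_force: [9.5, -4.6, 3.0]
width: 0.048
grip_force: 61.2
t 15.5 tcp [0.6136 0.0601 0.0641] vise [0.0176 0.0016 0.0641] zaxis [ 0.01  -0.001 -1.   ] yang 64.44 w 0.048 F [ 9.5 -4.6  3. ] g 61.21394008398056
```

```bash
python3 -m inch '[{"grip":-1,"dx":0,"dy":0,"dz":-0.01,"twist":0},{"grip":-1,"dx":0,"dy":0,"dz":-0.03,"twist":0},{"grip":-1,"dx":0,"dy":0,"dz":-0.055,"twist":0},{"grip":-1,"dx":0,"dy":0,"dz":-0.08,"twist":0},{"grip":-1,"dx":0,"dy":0,"dz":-0.105,"twist":0},{"grip":-1,"dx":0,"dy":0,"dz":-0.13,"twist":0},{"grip":-1,"dx":0,"dy":0,"dz":-0.155,"twist":0},{"grip":-1,"dx":0,"dy":0,"dz":-0.175,"twist":0},{"grip":-1,"dx":0,"dy":0,"dz":-0.183,"twist":0},{"grip":-1,"dx":0,"dy":0,"dz":-0.183,"twist":0}]'; cat > ang.py <<'E'
from h import *
import sys
def ana(k,new=True):
    if new: where();S=snap("scene",k);o=env.get_obs();np.save(f"tcp{k}.npy",o["eef_pos"])
    else: S=load("scene",k)
    tcp=np.array(env.get_obs()["eef_pos"]) if new else O+.0182*U+.0013*W+[0,0,.2439]
    p=proj(S,tcp)[0].astype(int);x0,y0=p[0]-30,p[1]-20
    g=cv2.resize(cv2.cvtColor(S["frame"],cv2.COLOR_RGB2GRAY)[y0:y0+45,x0:x0+65],None,fx=8,fy=8,interpolation=cv2.INTER_CUBIC)
    n,l,st,ce=cv2.connectedComponentsWithStats((g>105).astype(np.uint8))
    best=[i for i in range(1,n) if st[i][4]>2500];print([(st[i].tolist()) for i in best])
    i=min(best,key=lambda i:np.hypot(*(ce[i]-[(30+12)*8,(20+5)*8])))
    ct=max(cv2.findContours((l==i).astype(np.uint8),0,1)[0],key=cv2.contourArea)
    ap=cv2.approxPolyDP(ct,7,True)[:,0,:].astype(float)
    c,v=ray(S,ap/8+[x0,y0]-.44);yp=(tcp-O)@W-.0245;s=(yp-(c-O)@W)/(v@W);X=c+v*s[:,None]
    P=tcp+[0,0,.021];q=np.c_[(X-P)@U,X[:,2]-P[2]]
    for a,b in zip(ap,q):print(a,b.round(4),"len",np.hypot(*b).round(4),"ang from down",np.degrees(np.arctan2(b[0],-b[1])).round(1))
E
python3 -c "
from ang import *
ana(7,False);print();ana(8)"
```

```text
t: 16.75
eef_pos: [0.6093, 0.0619, 0.2445]
tool_rot: [0.693, 3.064, 0.001]
wrist_force: [-0.8, 0.2, -1.3]
width: 0.048
grip_force: 61.9
[[296, 138, 111, 138, 9675], [0, 244, 84, 116, 7162]]
[351. 138.] [0.0245 0.0034] len 0.0247 ang from down 97.9
[312. 156.] [ 0.012 -0.   ] len 0.012 ang from down 89.9
[310. 207.] [ 0.0109 -0.0196] len 0.0224 ang from down 29.2
[296. 224.] [ 0.0063 -0.0249] len 0.0257 ang from down 14.2
[344. 275.] [ 0.0215 -0.05  ] len 0.0544 ang from down 23.2
[406. 232.] [ 0.042  -0.0386] len 0.057 ang from down 47.4

t 16.75 tcp [0.6093 0.0619 0.2445] vise [0.0129 0.0014 0.2445] zaxis [ 0.001  0.001 -1.   ] yang 64.52 w 0.048 F [-0.8  0.2 -1.3] g 61.949919015169144
[[307, 107, 115, 154, 11441], [0, 204, 101, 156, 9130]]
[352. 107.] [0.0254 0.0137] len 0.0289 ang from down 118.4
[342. 130.] [0.0221 0.0059] len 0.0229 ang from down 104.9
[311. 149.] [0.0121 0.0014] len 0.0122 ang from down 96.6
[307. 217.] [ 0.0102 -0.0246] len 0.0266 ang from down 22.6
[369. 260.] [ 0.03   -0.0477] len 0.0563 ang from down 32.1
[419. 217.] [ 0.0465 -0.0352] len 0.0583 ang from down 52.9
[421. 203.] [ 0.0472 -0.0298] len 0.0558 ang from down 57.7
[377. 125.] [0.0332 0.0047] len 0.0335 ang from down 98.0
```

Tilt now reads about 42–44°. I'll twist slightly, so the mounting face goes edge-on to the camera, as an independent check.

```bash
python3 -m inch '[{"grip":-1,"dx":0,"dy":0,"dz":0,"twist":-0.1},{"grip":-1,"dx":0,"dy":0,"dz":0,"twist":-0.22},{"grip":-1,"dx":0,"dy":0,"dz":0,"twist":-0.32},{"grip":-1,"dx":0,"dy":0,"dz":0,"twist":-0.4},{"grip":-1,"dx":0,"dy":0,"dz":0,"twist":-0.4},{"grip":-1,"dx":0,"dy":0,"dz":0,"twist":-0.4}]'; python3 - <<'E'
import ang,h
from ang import *
R=Ro.from_rotvec(env.get_obs()["tool_rot"]).as_matrix()
ang.U=-R[:,0]*[1,1,0];ang.W=R[:,1]*[1,1,0]
ana(9)
E
```

```text
t: 17.55
eef_pos: [0.609, 0.0617, 0.2433]
tool_rot: [-0.073, -3.14, 0.0]
wrist_force: [0.1, 0.4, -0.7]
width: 0.0484
grip_force: 61.9
t 17.55 tcp [0.609  0.0617 0.2433] vise [0.0128 0.0011 0.2433] zaxis [-0.001 -0.    -1.   ] yang 87.32 w 0.0484 F [ 0.1  0.4 -0.7] g 61.93955183029175
[[165, 34, 111, 223, 9525], [333, 131, 80, 100, 5119], [0, 204, 101, 156, 9180]]
[357. 131.] [ 0.0225 -0.0046] len 0.0229 ang from down 78.3
[333. 210.] [ 0.012  -0.0298] len 0.0321 ang from down 21.9
[375. 230.] [ 0.0292 -0.0478] len 0.0561 ang from down 31.4
[412. 168.] [ 0.0451 -0.0319] len 0.0552 ang from down 54.7
```

This view gives about 43–45°, with the mounting-face centre at about 0.25 m. I'll let it settle, check that the jaw and bystanders haven't moved, then hand in.

```bash
python3 -m inch '[{"grip":-1,"dx":0,"dy":0,"dz":0,"twist":0},{"grip":-1,"dx":0,"dy":0,"dz":0,"twist":0},{"grip":-1,"dx":0,"dy":0,"dz":0,"twist":0},{"grip":-1,"dx":0,"dy":0,"dz":0,"twist":0}]'; python3 - <<'E'
from h import *
where()
S=snap("scene",10);S0=load("scene",0)
print("grip px",redc(S,(190,215,205,245)))
for n,(y0,y1,x0,x1) in dict(dish=(265,305,350,395),cutter=(295,350,290,340),tape=(145,170,210,240)).items():
    print(n,np.abs(S["frame"][y0:y1,x0:x1].astype(float)-S0["frame"][y0:y1,x0:x1]).mean().round(2))
print(np.abs(env.get_obs()["qvel"]).max())
print(env.close_job())
E
```

```text
t: 18.1
eef_pos: [0.6093, 0.0618, 0.2438]
tool_rot: [0.071, 3.141, -0.0]
wrist_force: [0.1, 0.1, -2.0]
width: 0.0479
grip_force: 61.9
t 18.1 tcp [0.6093 0.0618 0.2438] vise [0.0131 0.0013 0.2438] zaxis [ 0. -0. -1.] yang 87.43 w 0.0479 F [ 0.1  0.1 -2. ] g 61.933549493551254
grip px (array([216.70535714, 201.80357143]), 112.0)
dish 3.58
cutter 2.86
tape 3.27
0.0015228003761043997
the job is handed in; nothing more can be done
None
```

The job is handed in at about 18 s: the jaw is fully open (40 mm), the heat sink is held still with its mounting face about 44° above the horizontal and about 25 cm above the bench, and the dish, cutter and tape roll look undisturbed in the last picture.

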